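Sort the carrom pieces after the game

TASK

The game is over: sort the pieces off the carrom board. Lay both cream coins in the little wooden drawer, both black coins in the green tray and the red striker in the round steel dish, every piece lying flat on the bottom with none on top of another. Leave the two steel tumblers standing where they are.

Things in the scene. Friction and masses are not known exactly. Their poses are not given: they have to be found in the camera images.
- pale_a_center (a point): cream-white carrom coin 1 of 2, a plain round disc 31 mm in diameter and 8 mm thick, lying flat on the board at the start; the point is its centre, half-way up (4 mm above what it lies on). 10 to 14 g.
- pale_b_center (a point): cream-white carrom coin 2 of 2, a plain round disc 31 mm in diameter and 8 mm thick, lying flat on the board at the start; the point is its centre, half-way up (4 mm above what it lies on). 10 to 14 g.
- black_a_center (a point): black carrom coin 1 of 2, a plain round disc 31 mm in diameter and 8 mm thick, lying flat on the board at the start; the point is its centre, half-way up (4 mm above what it lies on). 10 to 14 g.
- black_b_center (a point): black carrom coin 2 of 2, a plain round disc 31 mm in diameter and 8 mm thick, lying flat on the board at the start; the point is its centre, half-way up (4 mm above what it lies on). 10 to 14 g.
- striker_center (a point): red acrylic striker, a plain round disc 41 mm in diameter and 10 mm thick, lying flat on the board at the start; the point is its centre, half-way up (5 mm above what it lies on). 15 to 21 g.
- drawer: small brown wooden drawer taken out of its case, an open box for the cream coins, fixed on the board. Outside 112 mm (its x) by 142 mm (its y), 28 mm high; inside 100 by 130 mm, floor 6 mm above the origin, walls 6 mm thick; a small brass knob sticks out 18 mm from its -x side. Origin: centre of its underside, on the board's surface (which is 60 mm above the work surface); z up, turned about z.
- tray: green plastic coaster tray, an open rectangular tray for the black coins, fixed on the board. Outside 94 mm (its x) by 126 mm (its y), 16 mm high; inside 84 by 116 mm, floor 5 mm above the origin, walls 5 mm thick. Origin: centre of its underside, on the board's surface; z up, turned about z.
- dish: round stainless steel dish for the striker, fixed on the board. 110 mm across the rim, 100 mm at the foot, 16 mm high, walls 3 mm thick, flat floor about 94 mm across and 4 mm above the origin. Origin: centre of its underside, on the board's surface; z up.
- tumbler_a: stainless steel tumbler, 66 mm across the rim, 75 mm high, standing open on the far part of the board; a bystander, to be left where it stands. Origin: centre of its underside, z up.
- tumbler_b: stainless steel tumbler, 66 mm across the rim, 75 mm high, standing open on the far part of the board; a bystander, to be left where it stands. Origin: centre of its underside, z up.

How it is judged:
By the outcome, as a careful person would: the job done as asked, in the order asked, and still so for the second after the job is handed in, with the robot touching nothing.
It also fails if it takes over 96 s, if anything falls off the work surface, if the arm or the gripper's body presses on something with over 40 N, if the wrist force passes 120 N, or if a joint passes its speed limit or range.

ROBOT

A 6-joint arm with a two-finger parallel gripper is mounted at the origin on the work surface. World frame = base frame: x ahead of the robot, y to its left, z up, the work surface at z = 0. Lengths are in m, angles in rad, forces in N, time in s.
With the tool pointing down it reaches from about 0.375 to 0.975 m from the base axis. Payload 3.8 kg.
Tool frame: the origin (TCP) lies on the centre line of the jaws, within the pads' length; the fingertips stand 25 mm ahead of it and the grasp point (between the pads) lies 6 mm ahead of it; y points along the fingers, z is the direction in which the jaws open and shut, and the axes are right-handed (so a half turn about y gives the same grasp; the last joint's range is limited). The gripper opens to 85 mm and grips with 20 to 120 N. Pads are 22 mm wide; open, the fingers measure 114 mm over their backs; the gripper's body (76 mm by 85 mm) begins 54 mm behind the grasp point. The pads swing forward as they close: fully open they stand 13 mm farther back than shut.
Start: joints at [-1.317, 0.264, 1.604, -0, 1.274, -0.037], TCP at [0.194, -0.647, 0.256] pointing down, gripper open.
Joint ranges: [-2.63, 2.63], [-0.94, 2.18], [0.31, 2.57], [-1.31, 4.45], [0, 2.66], [-2.55, 2.55]. Speed limits (rad/s): [2.57, 2.57, 3.14, 3.14, 3.14, 3.14].

INTERFACE

Orientations are given as a rotation vector (axis times angle).
In Python, from workcell import bot gives the robot as it stands.
- The arm moves only by the shell command python3 -m jog 'ROWS' [FORCE]. ROWS is JSON, a list of rows, each a list of 5 numbers: the shift along the world's x, y, z in mm, then the turn about the world's z in degrees, then the finger opening in mm, from 0 to 85.4. A call has exactly 10 rows; each row is the pose to reach, as a shift and turn from the pose commanded when the call began; what a row does not reach only later rows make up. A row lasts 1/8 s, in which the tool goes at most 62.5 mm and 10.7 degrees, less where a joint would pass 70% of its speed; a pose out of reach is approached as far as the arm can. A call with a gripper value outside its range is refused whole. The fingers move at their own pace and stop on an object; FORCE is the grip in N (left out, the last holds). Time passes only in rows, so rows that repeat a pose let the fingers close, or fill a call up. It gives the time, the measured TCP pose, the force and the opening at its end, in the units of the state.
- bot.read_state(): the state, without advancing time (a new reading comes with each control period).
- bot.read_camera(name): name is "scene" or "top" or "wrist"; returns a dict with "pixels" (400x640x3 uint8, red, green, blue), "fx", "fy", "cx", "cy" (pixels), "R" (3x3) and "t" (3): a world point X has camera coordinates R X + t. Camera axes: x right, y down, z forward; pixel columns grow to the right and rows downward; lengths in m; the calibration is good to about 2 mm. The wrist camera is an equidistant fisheye: a pixel r from the principal point sees the ray r / f radians off the axis. A picture is of the moment at which its call begins. There is no depth.
- bot.finish_job(): hands the job in, once; it reports no verdict.
The state is a dict: "time": time; "q": joint angles; "joint_vel": joint speeds; "joint_torque": joint torques, N m; "tool_pos": TCP position; "tcp_rot": TCP orientation; "wrist_force": force on the tool from outside, world axes, zero at the start; "torque": the same for the moment, N m; "width": opening from 0.0 (shut) to 1.0 (fully open).
Only numpy, scipy, OpenCV 4.12 (cv2) and the standard library are available. Lean on these libraries where they do the work, as an engineer would, in place of code of your own. Each camera call takes 0.05 s, during which the arm holds its last target.

## Working session

There is one attempt and no reset: what is moved stays moved. The work goes in short steps, Python scripts to look and compute and a shell command to move; the robot and the scene stay as the last step left them, time stands still between calls to the robot, and variables do not carry over. Pictures are saved under pics/ and viewed, and the job is handed in when it is done.

```bash
mkdir -p pics; ls
python3 - <<'E'
from workcell import bot
import cv2,numpy as np
s=bot.read_state()
for k,v in s.items(): print(k,np.round(v,3))
for n in ["scene","top","wrist"]:
    c=bot.read_camera(n)
    cv2.imwrite(f"pics/{n}0.png",c["pixels"][:,:,::-1])
    np.savez(f"{n}0.npz",**c)
    print(n,c["fx"],c["fy"],c["cx"],c["cy"],np.round(c["R"],3).tolist(),np.round(c["t"],3))
E
```

```text
pics
time 0.0
q [-1.317  0.265  1.605 -0.     1.274 -0.037]
joint_vel [ 0.     0.     0.     0.    -0.     0.001]
joint_torque [ 1.0000e-03 -5.1511e+01 -3.6731e+01  0.0000e+00  1.3000e-02  0.0000e+00]
tool_pos [ 0.193 -0.646  0.255]
tcp_rot [-0.303  2.068 -2.063]
wrist_force [0.214 0.375 0.365]
torque [ 0.012  0.006 -0.02 ]
width 1.005
scene 518.3845144816012 518.3845144816012 322.4321699173776 201.60282663959626 [[0.299, 0.954, 0.013], [0.689, -0.207, -0.694], [-0.66, 0.216, -0.719]] [-0.179 -0.326  1.425]
top 441.6774476191081 441.6774476191081 320.32964879585523 202.6790313711273 [[0.003, -1.0, 0.004], [-0.996, -0.003, -0.093], [0.093, -0.004, -0.996]] [0.006 0.59  0.82 ]
wrist 309.70691628693146 309.70691628693146 318.68615739441134 200.92074761072976 [[0.287, -0.958, -0.002], [-0.924, -0.278, 0.263], [-0.252, -0.074, -0.965]] [-0.674 -0.034  0.378]
```

View pics/top0.png

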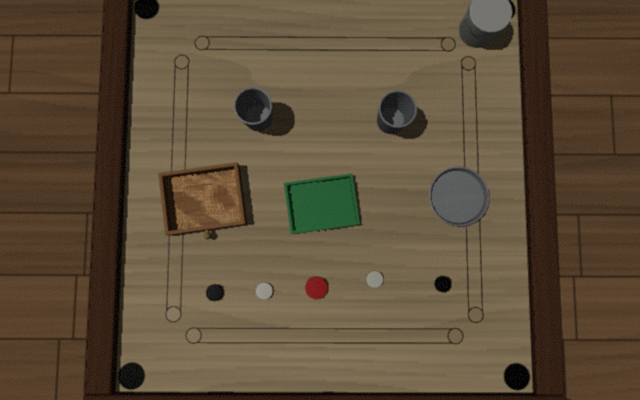

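View pics/scene0.png

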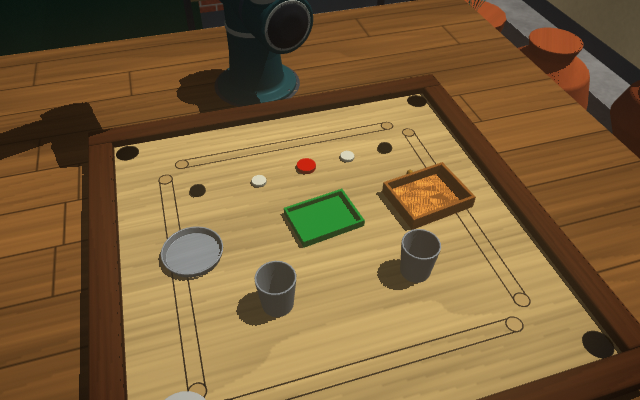

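View pics/wrist0.png

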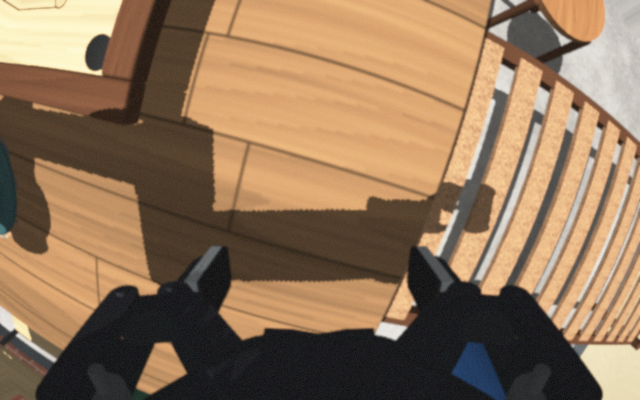

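Top view: black coins at (215,292) and (443,284), cream at (264,291) and (375,279), red striker at (317,288). The drawer is around (203,200), the tray around (322,204), the dish around (460,196). The tumblers are at (254,107) and (397,110), and an extra pale object stands near (490,15).

```bash
cat > h.py <<'E'
import numpy as np,cv2
def ray(c,u,v):
    x=np.array([(u-c["cx"])/c["fx"],(v-c["cy"])/c["fy"],1.0])
    R=np.array(c["R"]);return -R.T@np.array(c["t"]),R.T@x
def w(c,u,v,z):
    o,d=ray(c,u,v);return o+d*(z-o[2])/d[2]
def wf(c,u,v,z): # wrist fisheye
    a=np.array([u-c["cx"],v-c["cy"]]);r=np.hypot(*a);th=r/c["fx"]
    x=np.array([*(a/r*np.sin(th)),np.cos(th)]) if r>0 else np.array([0,0,1.])
    R=np.array(c["R"]);o=-R.T@np.array(c["t"]);d=R.T@x
    return o+d*(z-o[2])/d[2]
def blobs(mask,lo,hi):
    n,l,s,ce=cv2.connectedComponentsWithStats(mask.astype(np.uint8))
    return [(ce[i],s[i]) for i in range(1,n) if lo<s[i][4]<hi]
E
python3 - <<'E'
from h import *
for n in ["top","scene"]:
    c=dict(np.load(n+"0.npz")); p=c["pixels"].astype(int); hsv=cv2.cvtColor(c["pixels"],cv2.COLOR_RGB2HSV).astype(int)
    V=hsv[...,2];S=hsv[...,1];H=hsv[...,0]
    for nm,m,z in [("red",(S>180)&((H<6)|(H>174))&(V>90),.07),("white",(S<70)&(V>150),.068),("black",(V<45),.068),("green",(S>120)&(H>40)&(H<80),.076)]:
        for ce,s in blobs(m,40,6000):
            print(n,nm,np.round(ce,1),s,np.round(w(c,*ce,z),4))
E
```

```text
top red [316.1 287.5] [306 277  21  22 361] [0.434  0.0155 0.07  ]
top black [493.4  38.8] [470  25  43  24 589] [ 0.8995 -0.319   0.068 ]
top black [249.8 105.2] [236  89  29  33 718] [0.7687 0.1401 0.068 ]
top black [390.7 105.3] [381  93  25  31 418] [ 0.7695 -0.1225  0.068 ]
top black [276.1 120.8] [247 103  47  32 764] [0.7391 0.0909 0.068 ]
top black [407.7 127.2] [379 109  48  29 524] [ 0.7279 -0.1537  0.068 ]
top black [245.1 194.9] [238 165  16  60 378] [0.6004 0.1457 0.068 ]
top black [176.6 196. ] [163 167  71  63 559] [0.598  0.2709 0.068 ]
top black [290.8 206.2] [288 185   7  45  76] [0.5799 0.0621 0.068 ]
top black [213.3 233.4] [210 228  11  11  49] [0.5301 0.2021 0.068 ]
top black [442.6 283.5] [435 276  16  16 204] [ 0.4413 -0.212   0.068 ]
top black [214.9 292.1] [207 285  17  15 217] [0.4252 0.1966 0.068 ]
top black [516.3 376.3] [504 364  25  26 512] [ 0.28   -0.3385  0.068 ]
top green [321.7 203.6] [ 285  175   75   58 3464] [0.5842 0.0058 0.076 ]
scene red [305.9 164.4] [297 159  19  12 183] [0.4345 0.0143 0.07  ]
scene white [347.  154.9] [340 151  14   9  98]
[... 367 characters left out ...]
10 140] [0.2874 0.3362 0.068 ]
scene black [ 52.5 131.3] [   0  103  110   57 3099] [ 0.1645 -0.4973  0.068 ]
scene black [123.7 142.6] [112 139  26   8 113] [ 0.2501 -0.3476  0.068 ]
scene black [126.7 153. ] [116 147  22  13 217] [ 0.2876 -0.3431  0.068 ]
scene black [ 73.7 164.1] [ 59 161  29   7  53] [ 0.2928 -0.4504  0.068 ]
scene black [601.2 335.4] [ 577  290   63   69 1109] [0.9546 0.3512 0.068 ]
scene black [ 83.8 364.6] [ 79 326  10  74 667] [ 0.7677 -0.4281  0.068 ]
scene black [622.2 393.6] [592 383  48  17 403] [1.0434 0.3184 0.068 ]
scene green [33.2  5.5] [  0   0  88  18 719] [-0.4805 -0.5763  0.076 ]
scene green [323.2 216.9] [ 284  188   81   59 2800] [0.5926 0.0028 0.076 ]
```

Run:
```python
import cv2
i=cv2.imread("pics/top0.png")
cv2.imwrite("pics/topz.png",cv2.resize(i[150:310,150:350],None,fx=4,fy=3.7,interpolation=cv2.INTER_CUBIC)[:592])
cv2.imwrite("pics/topz2.png",cv2.resize(i[150:310,340:500],None,fx=3.7,fy=3.7,interpolation=cv2.INTER_CUBIC)[:592])
```

```text
(no output)
```

View pics/topz.png

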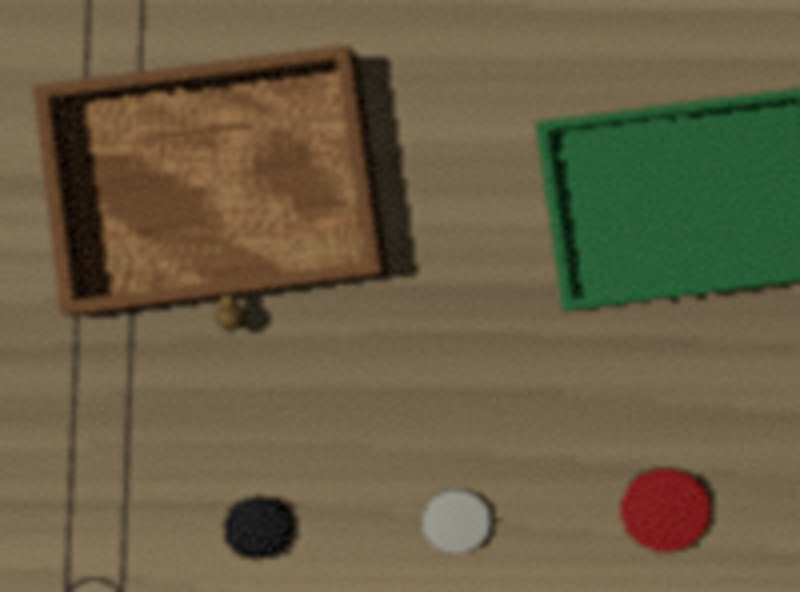

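View pics/topz2.png

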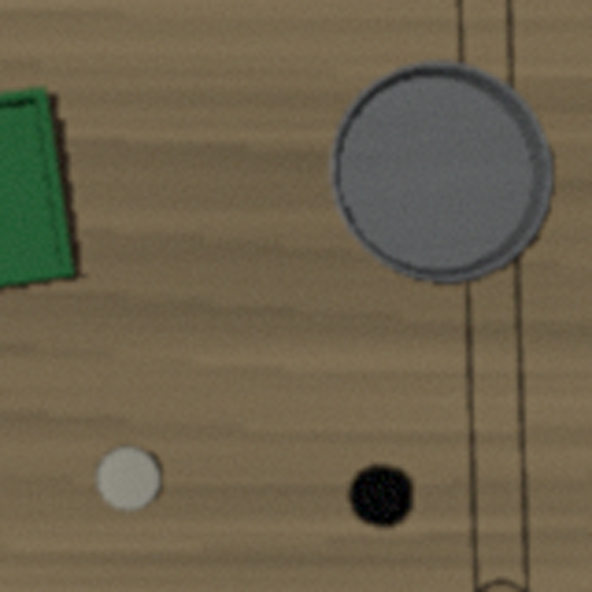

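Run:
```python
from h import *
c=dict(np.load("top0.npz")); hsv=cv2.cvtColor(c["pixels"],cv2.COLOR_RGB2HSV).astype(int)
S=hsv[...,1];V=hsv[...,2]
for x0,y0 in [(264,291),(375,279)]: print(hsv[y0,x0],hsv[y0-15,x0])
m=(S<60)&(V>110)
for ce,s in blobs(m,40,6000): print(np.round(ce,1),s,np.round(w(c,*ce,.068),4))
# drawer rim corners (z=.088), in full pix from zoom
for u,v in [(160,171),(239,163),(245,226),(167,235)]: print("drawer",np.round(w(c,u,v,.088),4))
for u,v in [(285,184),(353,175),(360,224),(291,233)]: print("tray",np.round(w(c,u,v,.076),4))
print("dish",np.round(w(c,460,196.5,.076),4), w(c,431,196,.076),w(c,489,196,.076))
for u,v in [(254,107),(397,110)]: print("tumbler rim c",np.round(w(c,u,v,.135),4))
```

```text
[ 24  24 147] [ 18  88 116]
[ 25  24 139] [ 18  85 114]
[490.   13.6] [ 470    0   41   31 1081] [ 0.9494 -0.3141  0.068 ]
[373.9 279. ] [366 271  17  18 233] [ 0.449  -0.0884  0.068 ]
[263.1 290.5] [255 282  17  18 236] [0.4282 0.1105 0.068 ]
drawer [0.6408 0.2955 0.088 ]
drawer [0.6558 0.1545 0.088 ]
drawer [0.5428 0.1416 0.088 ]
drawer [0.5266 0.279  0.088 ]
tray [0.6197 0.0725 0.076 ]
tray [ 0.6366 -0.051   0.076 ]
tray [ 0.5475 -0.0633  0.076 ]
tray [0.531  0.0608 0.076 ]
dish [ 0.5979 -0.2449  0.076 ] [ 0.59862195 -0.19228567  0.076     ] [ 0.59895005 -0.29758343  0.076     ]
tumbler rim c [0.7441 0.1222 0.135 ]
tumbler rim c [ 0.7398 -0.1221  0.135 ]
```

Run:
```python
from workcell import bot
import numpy as np
from scipy.spatial.transform import Rotation as R
s=bot.read_state();M=R.from_rotvec(s["tcp_rot"]).as_matrix();print(np.round(M,3))
print("jaw yaw deg",np.degrees(np.arctan2(M[1,2],M[0,2])), s["tool_pos"],s["time"])
```

```text
[[-0.958 -0.     0.287]
 [-0.287  0.002 -0.958]
 [-0.    -1.    -0.002]]
jaw yaw deg -73.33537960567257 [ 0.193415   -0.64612962  0.25521134] 0.15
```

```bash
python3 -m jog '[[256,347,-30,10,45],[256,347,-30,20,45],[256,347,-30,30,45],[256,347,-30,40,45],[256,347,-30,50,45],[256,347,-30,60,45],[256,347,-30,70,45],[234,756,-80,79,45],[234,756,-80,79,45],[234,756,-80,79,45]]' 30
```

```text
time: 1.4
tool_pos: [0.4391, -0.1119, 0.2032]
tcp_rot: [-1.254, 1.136, -1.136]
wrist_force: [1.0, 0.7, 0.4]
width: 0.528
```

```bash
python3 -m jog '[[-11,221,-53,0,45],[-11,221,-53,0,45],[-11,221,-53,0,45],[-11,221,-53,0,45],[-11,221,-53,0,45],[-11,221,-53,0,45],[-11,221,-53,0,45],[-11,221,-53,0,45],[-11,221,-53,0,45],[-11,221,-53,0,45]]'
cat >> h.py <<'E'
from scipy.spatial.transform import Rotation as Rot
def st(p=None):
    from workcell import bot
    s=bot.read_state();M=Rot.from_rotvec(s["tcp_rot"]).as_matrix()
    print("t",round(s["time"],2),"pos",np.round(np.array(s["tool_pos"])*1000,1),"yaw",round(np.degrees(np.arctan2(M[1,2],M[0,2])),2),"F",np.round(s["wrist_force"],1),"w",round(float(s["width"])*85.4,1),"q",np.round(s["q"],2))
    return s
def shot(n,f):
    from workcell import bot
    c=bot.read_camera(n);cv2.imwrite("pics/%s.png"%f,c["pixels"][:,:,::-1]);np.savez(f+".npz",**c);return c
E
python3 -c "
from h import *
st();shot('wrist','w1')"
```

```text
time: 2.65
tool_pos: [0.4287, 0.1068, 0.1507]
tcp_rot: [-1.254, 1.137, -1.137]
wrist_force: [-0.2, -0.7, 0.6]
width: 0.529
t 2.65 pos [428.7 106.8 150.7] yaw 5.61 F [-0.2 -0.7  0.6] w 45.2 q [ 0.19 -0.09  2.19 -0.    1.04  0.09]
```

View pics/w1.png

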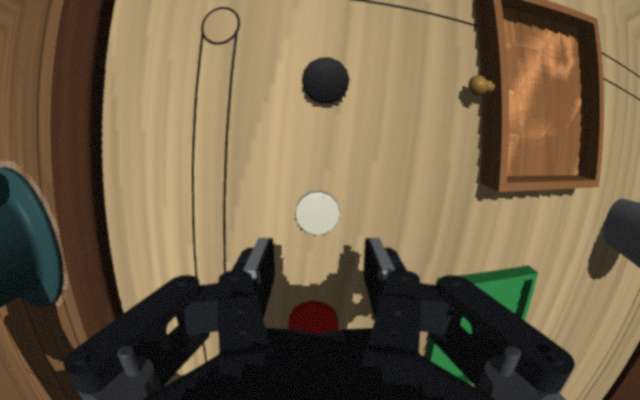

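Wrist view: cream coin at (318,213), between and ahead of the fingertips (258 and 377). Black coin at (326,80), drawer at the upper right. I'll measure them through the fisheye model.

Run:
```python
from h import *
c=dict(np.load("w1.npz")); hsv=cv2.cvtColor(c["pixels"],cv2.COLOR_RGB2HSV).astype(int)
H,S,V=[hsv[...,i] for i in range(3)]
for ce,s in blobs((S<40)&(V>150),200,4000): print("w",ce,s,np.round(wf(c,*ce,.068),4))
for ce,s in blobs((V<60),300,3000): print("b",ce,s,np.round(wf(c,*ce,.068),4))
R=np.array(c["R"]);print("cam",-R.T@c["t"], R[2])
for u,v in [(497,190),(602,183),(597,20),(487,0)]: print("drawer",np.round(wf(c,u,v,.088),4))
st()
```

```text
w [317.08901252 212.59248957] [ 296  192   43   42 1438] [0.4278 0.1101 0.068 ]
b [324.93523002  81.40435835] [ 303   59   45   46 1652] [0.4243 0.1971 0.068 ]
b [618.5594505  237.34817622] [ 590  204   50   74 2111] [0.7502 0.1098 0.068 ]
b [328.60481928 295.93855422] [286 251  68  74 830] [0.4429 0.0448 0.068 ]
b [623.64975845 373.7826087 ] [603 343  37  57 414] [ 0.9948 -0.1432  0.068 ]
cam [0.42280372 0.17256225 0.26845325] [ 0.02546785 -0.26100242 -0.96500214]
drawer [0.5463 0.1432 0.088 ]
drawer [0.6628 0.1627 0.088 ]
drawer [0.6376 0.2976 0.088 ]
drawer [0.5235 0.2697 0.088 ]
t 2.7 pos [428.6 107.  150.6] yaw 5.63 F [ 0.7 -0.6  0.8] w 44.6 q [ 0.19 -0.09  2.19  0.    1.04  0.09]
```

```bash
python3 -m jog '[[-1,3,-30,0,45],[-1,3,-58,0,45],[-1,3,-62,0,43],[-1,3,-63,0,41],[-1,3,-64,0,40],[-1,3,-65,0,40],[-1,3,-66,0,40],[-1,3,-67,0,40],[-1,3,-67,0,40],[-1,3,-67,0,40]]'; python3 -c "
from h import *
st();shot('wrist','w2')"
```

```text
time: 3.95
tool_pos: [0.4275, 0.1102, 0.0835]
tcp_rot: [-1.254, 1.136, -1.136]
wrist_force: [0.5, -0.3, 0.2]
width: 0.468
t 3.95 pos [427.5 110.2  83.5] yaw 5.66 F [ 0.5 -0.3  0.2] w 39.9 q [ 0.2   0.    2.25 -0.    0.89  0.1 ]
```

View pics/w2.png

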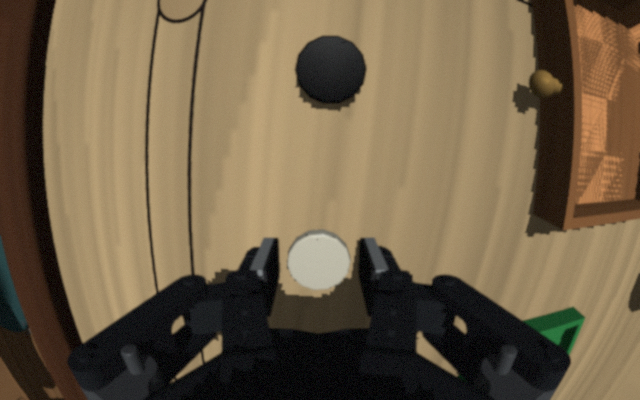

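The coin at (318,260) is centred between the pads and nothing is touching yet. Raise 1 mm, then close.

```bash
python3 -m jog '[[0,0,1,0,36],[0,0,1,0,28],[0,0,1,0,28],[0,0,1,0,28],[0,0,1,0,28],[0,0,30,0,28],[0,0,60,0,28],[0,0,60,0,28],[0,0,60,0,28],[0,0,60,0,28]]' 30; python3 -c "
from h import *
st();shot('wrist','w3')"
```

```text
time: 5.25
tool_pos: [0.4264, 0.11, 0.1421]
tcp_rot: [-1.257, 1.138, -1.135]
wrist_force: [-0.0, -0.1, -0.7]
width: 0.334
t 5.25 pos [426.4 110.  142.1] yaw 5.66 F [-0.  -0.1 -0.7] w 28.5 q [ 0.2  -0.08  2.2   0.    1.02  0.1 ]
```

View pics/w3.png

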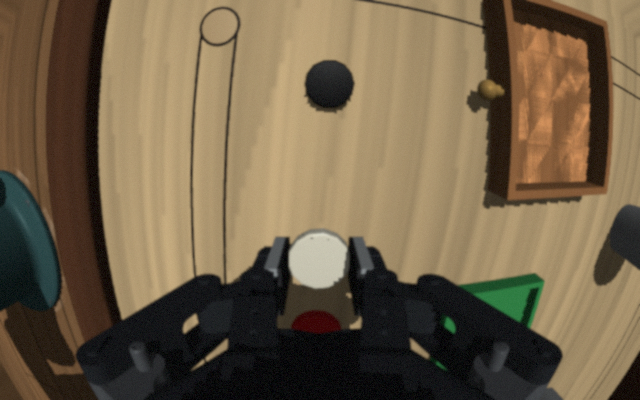

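Coin held: it sits at (318,260) in the raised view as well, between the pads. Next, the drawer.

```bash
python3 -m jog '[[161,138,0,1,20],[161,138,0,1,20],[161,138,0,1,20],[161,138,0,1,20],[161,138,0,1,20],[161,138,0,1,20],[161,138,-30,1,20],[161,138,-40,1,20],[161,138,-40,1,20],[161,138,-40,1,20]]'; python3 -c "
from h import *
st();shot('wrist','w4')"
```

```text
time: 6.55
tool_pos: [0.5889, 0.2481, 0.1046]
tcp_rot: [-1.261, 1.123, -1.124]
wrist_force: [-0.5, 0.4, -0.3]
width: 0.343
t 6.55 pos [588.9 248.1 104.6] yaw 6.64 F [-0.5  0.4 -0.3] w 29.3 q [ 0.36  0.33  1.82 -0.    0.99  0.24]
```

View pics/w4.png

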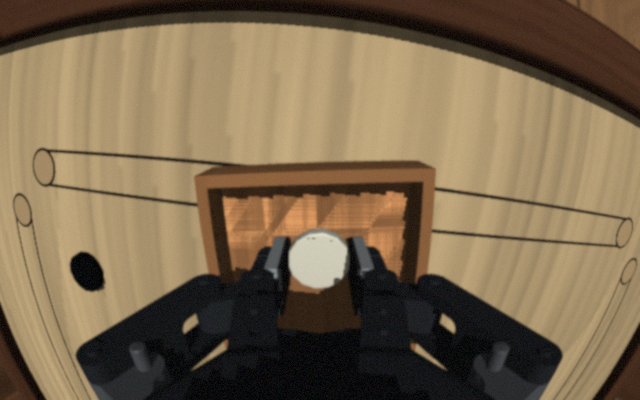

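The drawer's walls stand evenly either side of the held coin (318,260), and it is aligned. Lower, release and rise.

```bash
python3 -m jog '[[0,0,-8,0,20],[0,0,-13,0,20],[0,0,-13,0,20],[0,0,-13,0,36],[0,0,-13,0,42],[0,0,-13,0,42],[0,0,20,0,42],[0,0,50,0,42],[-140,-338,50,0,42],[-140,-338,50,0,42]]'; python3 -c "
from h import *
st();shot('wrist','w5')"
```

```text
time: 7.85
tool_pos: [0.5408, 0.1321, 0.1543]
tcp_rot: [-1.262, 1.12, -1.123]
wrist_force: [1.4, -0.8, 0.1]
width: 0.489
t 7.85 pos [540.8 132.1 154.3] yaw 6.78 F [ 1.4 -0.8  0.1] w 41.7 q [ 0.19  0.13  1.96 -0.    1.05  0.08]
```

View pics/w5.png

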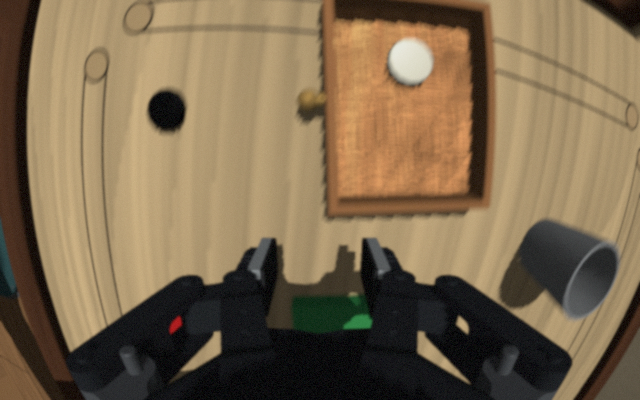

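Coin 1 lies flat in the drawer at (411,61). Next is cream coin 2.

```bash
python3 -m jog '[[-92,-221,0,0,42],[-92,-221,0,0,42],[-92,-221,0,0,42],[-92,-221,0,0,42],[-92,-221,0,0,42],[-92,-221,-35,0,42],[-92,-221,-45,0,42],[-92,-221,-45,0,42],[-92,-221,-45,0,42],[-92,-221,-45,0,42]]'
python3 - <<'E'
from h import *
st();c=shot('wrist','w6');hsv=cv2.cvtColor(c["pixels"],cv2.COLOR_RGB2HSV).astype(int)
H,S,V=[hsv[...,i] for i in range(3)]
for ce,s in blobs((S<40)&(V>150),200,6000): print("w",ce,s,np.round(wf(c,*ce,.068),4))
E
```

```text
time: 9.15
tool_pos: [0.4497, -0.0882, 0.1096]
tcp_rot: [-1.261, 1.121, -1.124]
wrist_force: [0.2, -0.5, 0.6]
width: 0.489
t 9.15 pos [449.7 -88.2 109.6] yaw 6.7 F [ 0.2 -0.5  0.6] w 41.8 q [-0.25 -0.    2.2   0.    0.95 -0.36]
w [316.00685938 241.22880941] [ 290  217   53   50 2041] [ 0.4489 -0.0889  0.068 ]
```

View pics/w6.png

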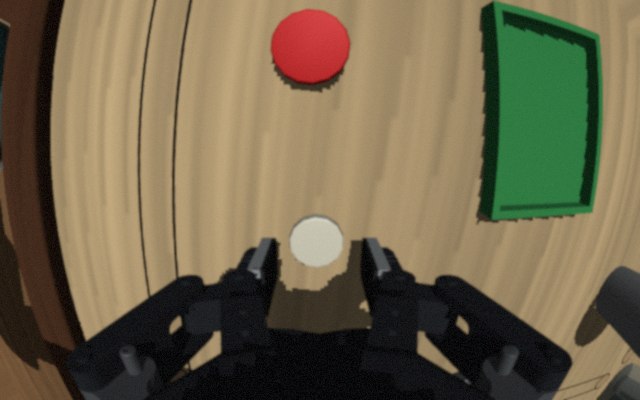

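Cream coin 2 is at (316,241), or (0.449, -0.089). Shift -1,-1 mm, lower 25 mm, grasp and lift.

```bash
python3 -m jog '[[-1,-1,-15,0,42],[-1,-1,-25,0,42],[-1,-1,-25,0,42],[-1,-1,-25,0,36],[-1,-1,-25,0,20],[-1,-1,-25,0,20],[-1,-1,-25,0,20],[-1,-1,0,0,20],[-1,-1,33,0,20],[-1,-1,33,0,20]]'
python3 - <<'E'
from h import *
st();c=shot('wrist','w7')
E
```

```text
time: 10.45
tool_pos: [0.4495, -0.0898, 0.1434]
tcp_rot: [-1.26, 1.119, -1.126]
wrist_force: [-0.8, -0.7, -0.7]
width: 0.337
t 10.45 pos [449.5 -89.8 143.4] yaw 6.65 F [-0.8 -0.7 -0.7] w 28.8 q [-0.25 -0.05  2.17 -0.    1.02 -0.37]
```

View pics/w7.png

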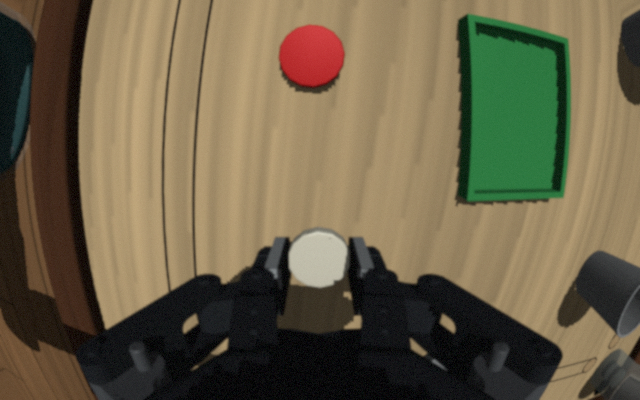

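Held, with the coin at (318,258) between the pads. To the drawer's near half.

```bash
python3 -m jog '[[146,278,0,0,20],[146,278,0,0,20],[146,278,0,0,20],[146,278,0,0,20],[146,278,0,0,20],[146,278,0,0,20],[146,278,0,0,20],[146,278,0,0,20],[146,278,-20,0,20],[146,278,-20,0,20]]'
python3 - <<'E'
from h import *
st();c=shot('wrist','w8')
E
```

```text
time: 11.75
tool_pos: [0.5915, 0.1872, 0.1188]
tcp_rot: [-1.266, 1.127, -1.123]
wrist_force: [-1.3, 0.3, 0.3]
width: 0.336
t 11.75 pos [591.5 187.2 118.8] yaw 6.59 F [-1.3  0.3  0.3] w 28.7 q [ 0.27  0.28  1.85 -0.    1.02  0.15]
```

View pics/w8.png

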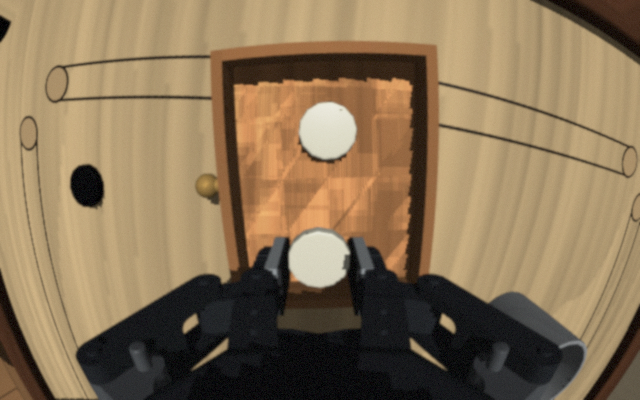

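```bash
python3 -m jog '[[2,0,-10,0,20],[2,0,-22,0,20],[2,0,-22,0,20],[2,0,-22,0,20],[2,0,-22,0,20],[2,0,-22,0,20],[2,0,-22,0,20],[2,0,-22,0,20],[2,0,-22,0,20],[2,0,-22,0,20]]'
python3 - <<'E'
from h import *
st()
E
```

```text
time: 13.05
tool_pos: [0.5957, 0.1887, 0.0995]
tcp_rot: [-1.262, 1.123, -1.123]
wrist_force: [0.8, 0.5, 0.5]
width: 0.342
t 13.05 pos [595.7 188.7  99.5] yaw 6.66 F [0.8 0.5 0.5] w 29.2 q [ 0.27  0.31  1.85 -0.    0.98  0.15]
```

```bash
python3 -m jog '[[0,0,-8,0,20],[0,0,-8,0,20],[0,0,-8,0,36],[0,0,-8,0,42],[0,0,-8,0,42],[0,0,25,0,42],[0,0,55,0,42],[-171,9,55,0,42],[-171,9,55,0,42],[-171,9,55,0,42]]'
python3 - <<'E'
from h import *
st();c=shot('wrist','w9')
E
```

```text
time: 14.3
tool_pos: [0.4222, 0.1975, 0.1543]
tcp_rot: [-1.263, 1.124, -1.123]
wrist_force: [-0.1, 0.5, -0.0]
width: 0.492
t 14.3 pos [422.2 197.5 154.3] yaw 6.66 F [-0.1  0.5 -0. ] w 42.0 q [ 0.38 -0.04  2.14  0.    1.04  0.27]
```

View pics/w9.png

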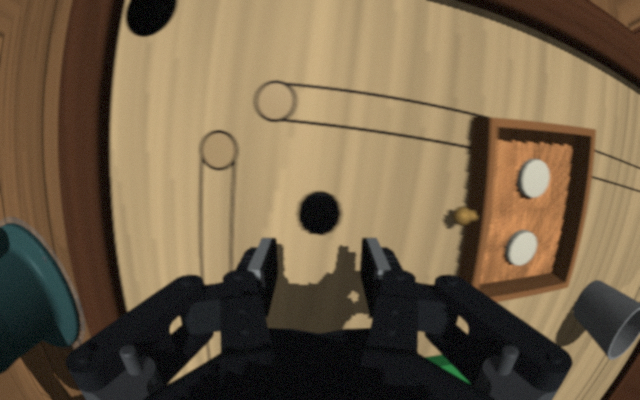

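Both cream coins lie flat and apart in the drawer, at (535,178) and (522,248). The black coin is at (320,212); I'll measure it and descend.

```bash
python3 - <<'E'
from h import *
c=dict(np.load("w9.npz"));hsv=cv2.cvtColor(c["pixels"],cv2.COLOR_RGB2HSV).astype(int)
V=hsv[...,2]
for ce,s in blobs((V<50),300,3000): print("b",ce,s,np.round(wf(c,*ce,.068),4))
E
python3 -m jog '[[2,0,-30,0,42],[2,0,-44,0,42],[2,0,-44,0,42],[2,0,-44,0,42],[2,0,-44,0,42],[2,0,-44,0,42],[2,0,-44,0,42],[2,0,-44,0,42],[2,0,-44,0,42],[2,0,-44,0,42]]'
python3 - <<'E'
from h import *
st();c=shot('wrist','w10');hsv=cv2.cvtColor(c["pixels"],cv2.COLOR_RGB2HSV).astype(int)
V=hsv[...,2]
for ce,s in blobs((V<50),300,6000): print("b",ce,s,np.round(wf(c,*ce,.068),4))
E
```

```text
b [148.9498861   14.91343964] [ 128    0   47   35 1317] [0.2814 0.3338 0.068 ]
b [553.11818182  34.8291866 ] [ 455    0  185   89 2090] [0.594  0.3688 0.068 ]
b [477.79753266 162.99854862] [ 468  116   20  100 1378] [0.533  0.2499 0.068 ]
b [567.19006211 193.073706  ] [ 505  130   85  150 2415] [0.6357 0.2404 0.068 ]
b [318.94257588 212.80393765] [ 300  193   39   41 1219] [0.4226 0.1996 0.068 ]
b [595.77878104 320.34537246] [ 574  293   48   60 1329] [0.7758 0.0972 0.068 ]
b [622.50404313 372.65498652] [602 341  38  59 371] [ 0.9909 -0.0414  0.068 ]
time: 15.6
tool_pos: [0.4266, 0.1977, 0.1105]
tcp_rot: [-1.262, 1.123, -1.123]
wrist_force: [0.1, -0.0, 0.4]
width: 0.498
t 15.6 pos [426.6 197.7 110.5] yaw 6.66 F [ 0.1 -0.   0.4] w 42.5 q [0.38 0.02 2.17 0.   0.95 0.26]
b [110.20243902   9.24634146] [ 90   0  48  24 820] [0.283  0.3264 0.068 ]
b [592.42988808  25.92955892] [ 533    0  107   65 1519] [0.6023 0.3703 0.068 ]
b [600.74740387 208.49873702] [ 541  134   87  171 3563] [0.6398 0.2393 0.068 ]
b [313.80376611 235.24083251] [ 289  211   51   49 2018] [0.4242 0.2001 0.068 ]
b [ 27.9591593  351.13828517] [   0  282   79  118 4187] [0.1121 0.0022 0.068 ]
b [619.64935823 346.0554259 ] [ 594  313   46   72 1714] [0.8007 0.0843 0.068 ]
```

View pics/w10.png

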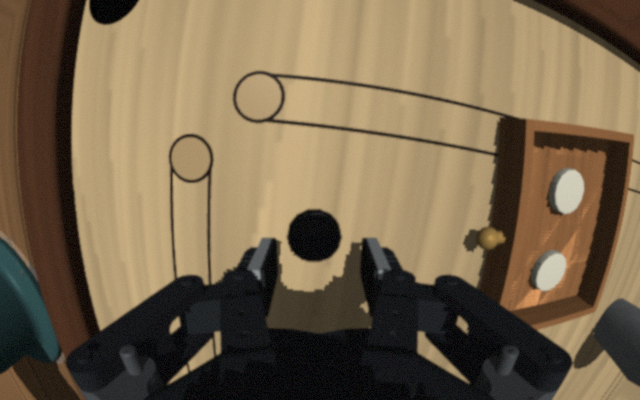

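Black coin at (314,235), about 2 mm off centre. Correct, grasp and lift.

```bash
python3 -m jog '[[-2,1,-15,0,42],[-2,1,-26,0,42],[-2,1,-26,0,42],[-2,1,-26,0,36],[-2,1,-26,0,20],[-2,1,-26,0,20],[-2,1,-26,0,20],[-2,1,0,0,20],[-2,1,33,0,20],[-2,1,33,0,20]]'
python3 - <<'E'
from h import *
st();c=shot('wrist','w11')
E
```

```text
time: 16.9
tool_pos: [0.4262, 0.1993, 0.1456]
tcp_rot: [-1.258, 1.121, -1.124]
wrist_force: [-0.2, -0.5, 0.3]
width: 0.34
t 16.9 pos [426.2 199.3 145.6] yaw 6.66 F [-0.2 -0.5  0.3] w 29.0 q [ 0.38 -0.03  2.15  0.    1.02  0.27]
```

View pics/w11.png

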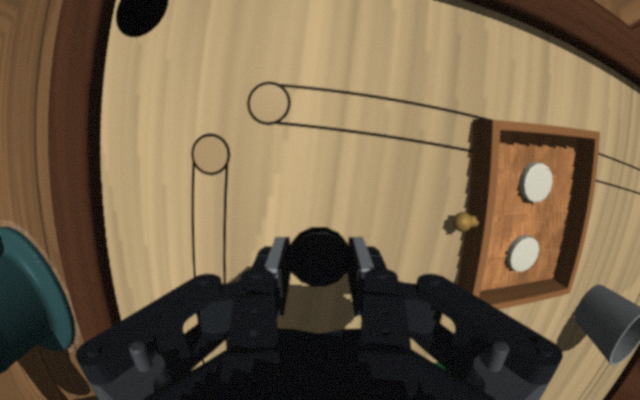

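Held, with the coin at (320,256). Tray target is (0.580, 0.032).

```bash
python3 -m jog '[[155,-167,0,1,20],[155,-167,0,1,20],[155,-167,0,1,20],[155,-167,0,1,20],[155,-167,0,1,20],[155,-167,0,1,20],[155,-167,-20,1,20],[155,-167,-40,1,20],[155,-167,-40,1,20],[155,-167,-40,1,20]]'
python3 - <<'E'
from h import *
st();c=shot('wrist','w12')
E
```

```text
time: 18.2
tool_pos: [0.5793, 0.032, 0.1031]
tcp_rot: [-1.27, 1.11, -1.109]
wrist_force: [0.2, 0.2, -0.1]
width: 0.338
t 18.2 pos [579.3  32.  103.1] yaw 7.69 F [ 0.2  0.2 -0.1] w 28.9 q [ 0.01  0.23  1.95 -0.    0.96 -0.12]
```

View pics/w12.png

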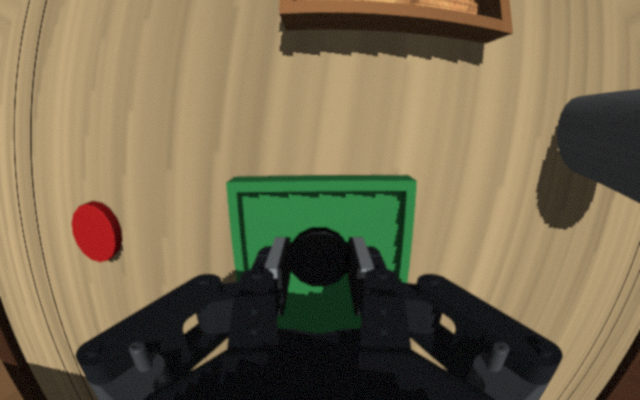

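Centred over the tray. Lower, release, rise and head for the other black coin.

```bash
python3 -m jog '[[0,0,-13,0,20],[0,0,-13,0,20],[0,0,-13,0,20],[0,0,-13,0,36],[0,0,-13,0,42],[0,0,-13,0,42],[0,0,20,0,42],[0,0,45,0,42],[-138,-244,45,0,42],[-138,-244,45,0,42]]'
python3 - <<'E'
from h import *
st();c=shot('wrist','w13')
E
```

```text
time: 19.5
tool_pos: [0.5182, -0.0778, 0.1494]
tcp_rot: [-1.27, 1.107, -1.11]
wrist_force: [1.1, -0.4, 0.1]
width: 0.492
t 19.5 pos [518.2 -77.8 149.4] yaw 7.81 F [ 1.1 -0.4  0.1] w 42.1 q [-0.2   0.07  2.03 -0.    1.03 -0.33]
```

View pics/w13.png

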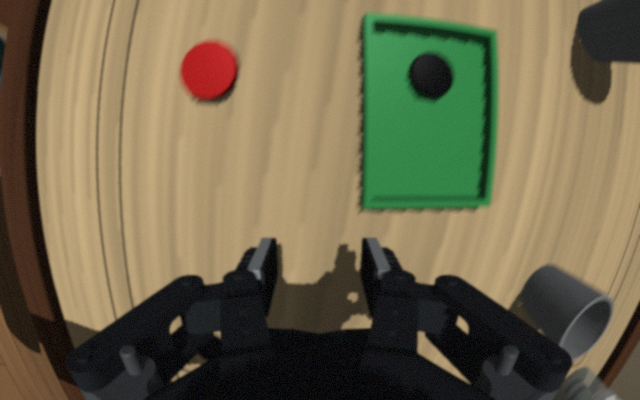

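The black coin lies flat in the tray at (431,76). On to the second black coin.

```bash
python3 -m jog '[[-77,-134,0,0,42],[-77,-134,0,0,42],[-77,-134,0,0,42],[-77,-134,0,0,42],[-77,-134,-20,0,42],[-77,-134,-40,0,42],[-77,-134,-40,0,42],[-77,-134,-40,0,42],[-77,-134,-40,0,42],[-77,-134,-40,0,42]]'
python3 - <<'E'
from h import *
st();c=shot('wrist','w14');hsv=cv2.cvtColor(c["pixels"],cv2.COLOR_RGB2HSV).astype(int)
V=hsv[...,2]
for ce,s in blobs((V<50),300,6000): print("b",ce,s,np.round(wf(c,*ce,.068),4))
E
```

```text
time: 20.8
tool_pos: [0.4418, -0.2112, 0.1094]
tcp_rot: [-1.269, 1.109, -1.111]
wrist_force: [-1.3, 0.3, 0.1]
width: 0.495
t 20.8 pos [ 441.8 -211.2  109.4] yaw 7.67 F [-1.3  0.3  0.1] w 42.2 q [-0.5   0.06  2.14  0.    0.95 -0.63]
b [551.89843029  29.80240074] [ 516    0   99   57 1083] [ 0.5707 -0.0576  0.068 ]
b [608.67012987  21.2       ] [602   0  14  45 385] [ 0.6345 -0.0225  0.068 ]
b [314.84117647 241.35539216] [ 289  217   52   50 2040] [ 0.4404 -0.212   0.068 ]
b [570.93902439 260.85060976] [554 241  25  46 328] [ 0.6355 -0.2098  0.068 ]
```

View pics/w14.png

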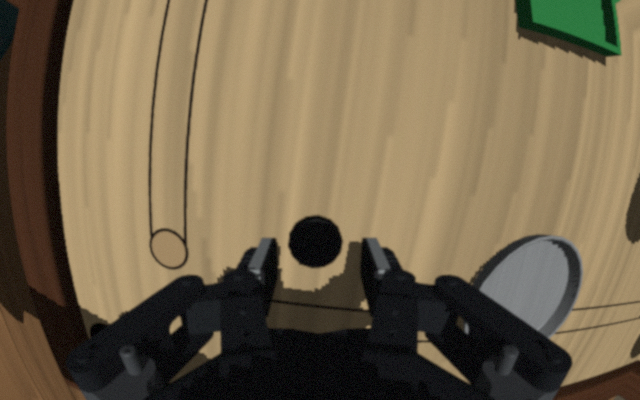

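Coin at (315,241), or (0.440, -0.212). Grasp.

```bash
python3 -m jog '[[-1,-1,-15,0,42],[-1,-1,-25,0,42],[-1,-1,-25,0,42],[-1,-1,-25,0,36],[-1,-1,-25,0,20],[-1,-1,-25,0,20],[-1,-1,-25,0,20],[-1,-1,0,0,20],[-1,-1,33,0,20],[-1,-1,33,0,20]]'
python3 - <<'E'
from h import *
st();c=shot('wrist','w15')
E
```

```text
time: 22.1
tool_pos: [0.4418, -0.2131, 0.1434]
tcp_rot: [-1.268, 1.106, -1.114]
wrist_force: [0.9, -0.7, -0.7]
width: 0.342
t 22.1 pos [ 441.8 -213.1  143.4] yaw 7.65 F [ 0.9 -0.7 -0.7] w 29.2 q [-0.5   0.01  2.11 -0.    1.02 -0.63]
```

View pics/w15.png

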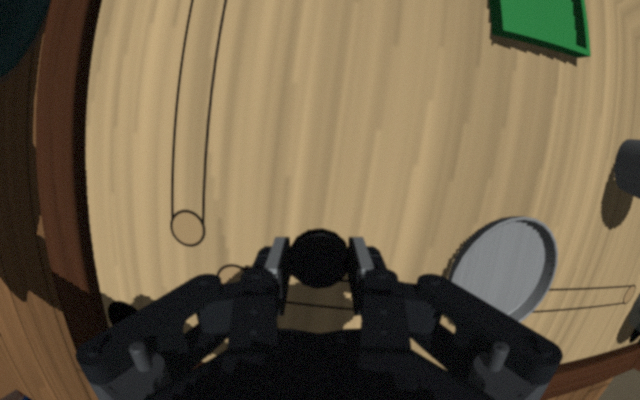

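```bash
python3 -m jog '[[146,190,0,0,20],[146,190,0,0,20],[146,190,0,0,20],[146,190,0,0,20],[146,190,0,0,20],[146,190,0,0,20],[146,190,-20,0,20],[146,190,-38,0,20],[146,190,-38,0,20],[146,190,-38,0,20]]'
python3 - <<'E'
from h import *
st();c=shot('wrist','w16')
E
```

```text
time: 23.4
tool_pos: [0.5859, -0.0225, 0.1032]
tcp_rot: [-1.27, 1.111, -1.11]
wrist_force: [-0.2, -0.0, -0.2]
width: 0.342
t 23.4 pos [585.9 -22.5 103.2] yaw 7.62 F [-0.2 -0.  -0.2] w 29.2 q [-0.08  0.24  1.94 -0.    0.97 -0.21]
```

View pics/w16.png

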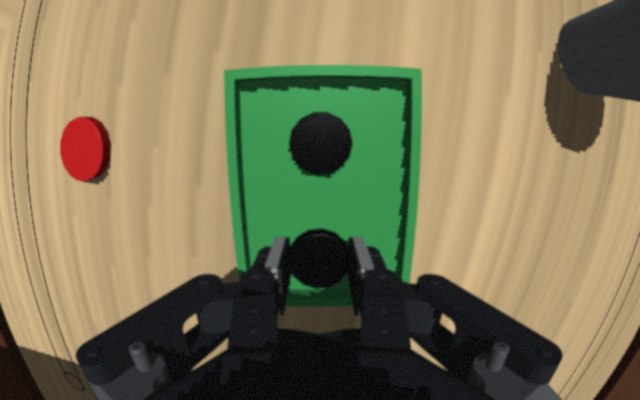

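Coin 2 is centred, with the first black coin clear at (320,143). Release, then head for the striker.

```bash
python3 -m jog '[[0,0,-13,0,20],[0,0,-13,0,20],[0,0,-13,0,20],[0,0,-13,0,36],[0,0,-13,0,42],[0,0,-13,0,42],[0,0,20,0,42],[0,0,45,0,42],[-152,37,45,0,54],[-152,37,45,0,54]]'
python3 - <<'E'
from h import *
st();c=shot('wrist','w17')
E
```

```text
time: 24.7
tool_pos: [0.4642, 0.0076, 0.1491]
tcp_rot: [-1.268, 1.11, -1.111]
wrist_force: [-0.2, 0.2, 1.2]
width: 0.631
t 24.7 pos [464.2   7.6 149.1] yaw 7.63 F [-0.2  0.2  1.2] w 53.9 q [-0.04 -0.04  2.15  0.    1.03 -0.17]
```

Run:
```python
from h import *
c=dict(np.load("w17.npz"));hsv=cv2.cvtColor(c["pixels"],cv2.COLOR_RGB2HSV).astype(int)
H,S,V=[hsv[...,i] for i in range(3)]
for ce,s in blobs((S>180)&((H<6)|(H>174))&(V>90),200,6000): print("r",ce,s,np.round(wf(c,*ce,.07),4))
```

```text
r [271.64413851 199.39632874] [ 245  171   54   57 2397] [0.4321 0.017  0.07  ]
```

View pics/w17.png

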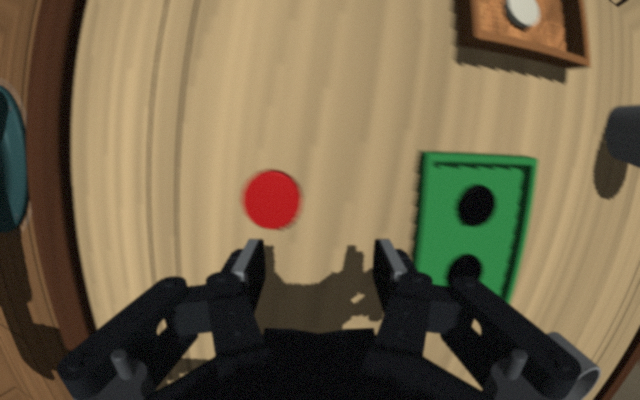

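Both black coins are in the tray, at (476,205) and (466,270). The striker is at (272,199), about (0.433, 0.016).

```bash
python3 -m jog '[[-31,8,-20,0,54],[-31,8,-40,0,54],[-31,8,-40,0,54],[-31,8,-40,0,54],[-31,8,-40,0,54],[-31,8,-40,0,54],[-31,8,-40,0,54],[-31,8,-40,0,54],[-31,8,-40,0,54],[-31,8,-40,0,54]]'
python3 - <<'E'
from h import *
st();c=shot('wrist','w18');hsv=cv2.cvtColor(c["pixels"],cv2.COLOR_RGB2HSV).astype(int)
H,S,V=[hsv[...,i] for i in range(3)]
for ce,s in blobs((S>180)&((H<6)|(H>174))&(V>90),200,9000): print("r",ce,s,np.round(wf(c,*ce,.07),4))
E
```

```text
time: 26.0
tool_pos: [0.4337, 0.0155, 0.1085]
tcp_rot: [-1.27, 1.11, -1.11]
wrist_force: [0.5, 0.4, -0.0]
width: 0.631
t 26.0 pos [433.7  15.5 108.5] yaw 7.67 F [ 0.5  0.4 -0. ] w 53.9 q [-0.02 -0.05  2.24 -0.    0.95 -0.16]
r [317.69040167 239.16536255] [ 283  205   71   69 3834] [0.4334 0.0174 0.07  ]
```

View pics/w18.png

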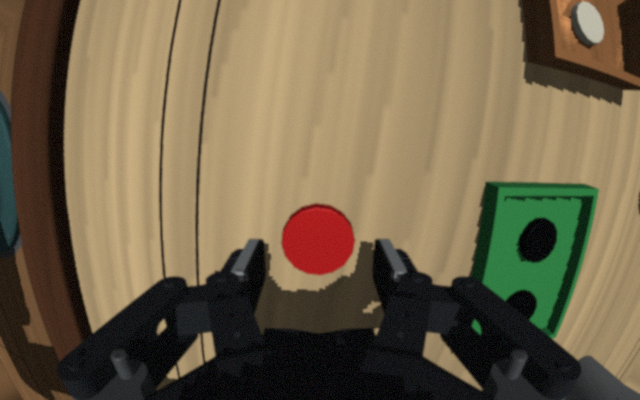

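```bash
python3 -m jog '[[0,1,-15,0,54],[0,1,-24,0,54],[0,1,-24,0,54],[0,1,-24,0,46],[0,1,-24,0,30],[0,1,-24,0,30],[0,1,-24,0,30],[0,1,0,0,30],[0,1,35,0,30],[0,1,35,0,30]]'
python3 - <<'E'
from h import *
st();c=shot('wrist','w19')
E
```

```text
time: 27.3
tool_pos: [0.4362, 0.0164, 0.1465]
tcp_rot: [-1.265, 1.105, -1.114]
wrist_force: [0.4, -0.0, -0.6]
width: 0.462
t 27.3 pos [436.2  16.4 146.5] yaw 7.66 F [ 0.4 -0.  -0.6] w 39.5 q [-0.02 -0.1   2.21  0.    1.02 -0.15]
```

View pics/w19.png

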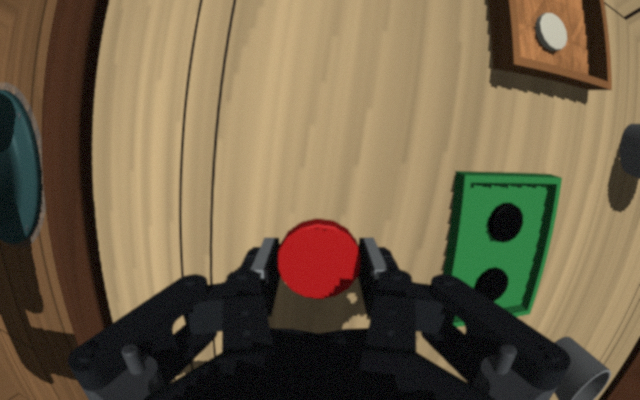

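```bash
python3 -m jog '[[164,-261,0,0,30],[164,-261,0,0,30],[164,-261,0,0,30],[164,-261,0,0,30],[164,-261,0,0,30],[164,-261,0,0,30],[164,-261,0,0,30],[164,-261,-15,0,30],[164,-261,-35,0,30],[164,-261,-35,0,30]]'
python3 - <<'E'
from h import *
st();c=shot('wrist','w20')
E
```

```text
time: 28.6
tool_pos: [0.5951, -0.2426, 0.1051]
tcp_rot: [-1.272, 1.115, -1.105]
wrist_force: [-1.1, -0.4, 0.3]
width: 0.459
t 28.6 pos [ 595.1 -242.6  105.1] yaw 7.72 F [-1.1 -0.4  0.3] w 39.2 q [-0.43  0.34  1.81  0.    1.01 -0.56]
```

View pics/w20.png

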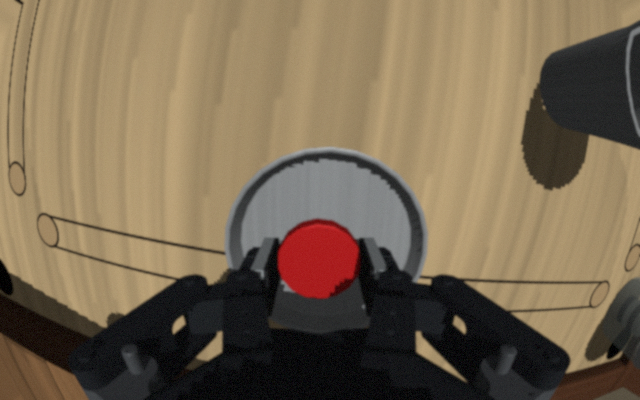

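```bash
python3 - <<'E'
from h import *
c=dict(np.load("w20.npz"))
print(wf(c,326,149,.076),wf(c,227,238,.076),wf(c,426,238,.076))
E
python3 -m jog '[[1,0,-4,0,30],[1,0,-4,0,30],[1,0,-4,0,30],[1,0,-4,0,30],[1,0,-4,0,30],[1,0,-4,0,30],[1,0,-4,0,30],[1,0,-4,0,30],[1,0,-4,0,30],[1,0,-4,0,30]]'; python3 -c "
from h import *
st()"
```

```text
[ 0.59203572 -0.1909009   0.076     ] [ 0.54682421 -0.24336235  0.076     ] [ 0.65134769 -0.22912487  0.076     ]
time: 29.9
tool_pos: [0.5987, -0.2445, 0.1045]
tcp_rot: [-1.27, 1.11, -1.11]
wrist_force: [-0.5, -0.6, -1.2]
width: 0.462
t 29.9 pos [ 598.7 -244.5  104.5] yaw 7.66 F [-0.5 -0.6 -1.2] w 39.4 q [-0.43  0.34  1.8  -0.    1.   -0.56]
```

```bash
python3 -m jog '[[0,0,-8,0,30],[0,0,-15,0,30],[0,0,-15,0,30],[0,0,-15,0,46],[0,0,-15,0,50],[0,0,-15,0,50],[0,0,20,0,50],[0,0,60,0,50],[-100,20,100,0,50],[-100,20,100,0,50]]'
python3 - <<'E'
from h import *
st()
E
python3 -m jog '[[-120,-130,60,0,50],[-120,-130,60,0,50],[-120,-130,60,0,50],[-120,-130,60,0,50],[-120,-130,60,0,50],[-120,-130,60,0,50],[-120,-130,60,0,50],[-120,-130,60,0,50],[-120,-130,60,0,50],[-120,-130,60,0,50]]'
python3 - <<'E'
from h import *
st();shot('top','t2');shot('wrist','w21')
a=cv2.imread('pics/t2.png');b=cv2.imread('pics/top0.png')
cv2.imwrite('pics/t2z.png',cv2.resize(a[60:320,140:520],None,fx=2.1,fy=2.1,interpolation=cv2.INTER_CUBIC))
cv2.imwrite('pics/tdiff.png',cv2.absdiff(a,b)*2)
E
```

```text
time: 31.15
tool_pos: [0.4977, -0.2244, 0.2058]
tcp_rot: [-1.27, 1.109, -1.111]
wrist_force: [0.3, -0.1, 0.4]
width: 0.588
t 31.15 pos [ 497.7 -224.4  205.8] yaw 7.68 F [ 0.3 -0.1  0.4] w 50.2 q [-0.47  0.06  1.94 -0.    1.15 -0.6 ]
time: 32.4
tool_pos: [0.3788, -0.3544, 0.2645]
tcp_rot: [-1.27, 1.11, -1.11]
wrist_force: [0.3, 0.4, 0.1]
width: 0.585
t 32.4 pos [ 378.8 -354.4  264.5] yaw 7.68 F [0.3 0.4 0.1] w 50.0 q [-0.8  -0.04  1.92  0.    1.26 -0.93]
```

View pics/t2z.png

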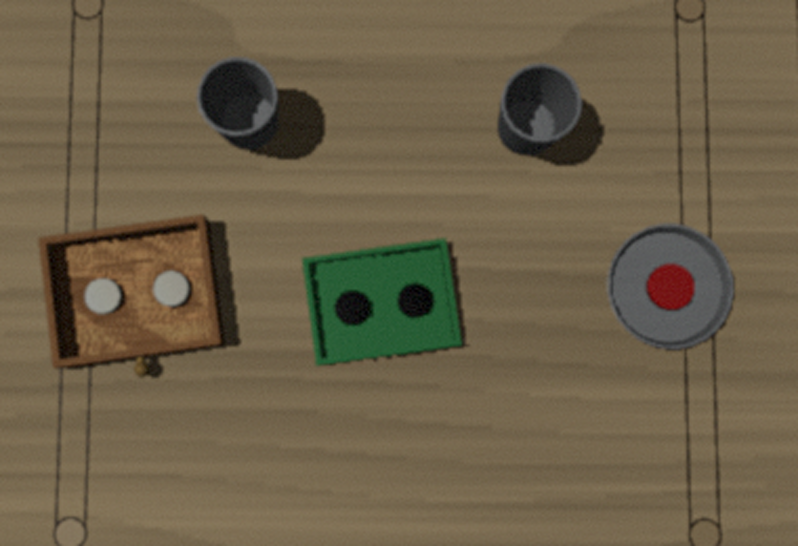

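View pics/tdiff.png

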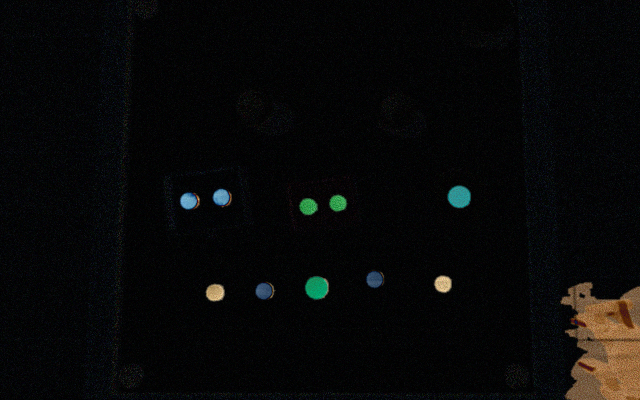

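View pics/w21.png

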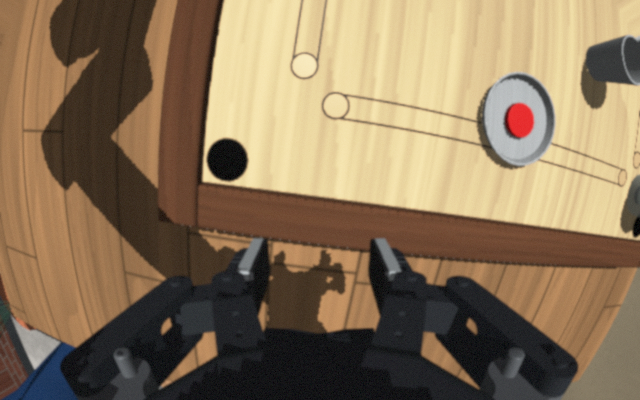

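All five pieces lie flat and separate. In the zoomed top view the creams are at (103,296) and (171,288), the blacks at (353,308) and (415,300), and the striker at (670,287). The difference picture shows no change at the tumblers beyond noise, and the gripper is empty and clear. Handing in.

```bash
python3 -c "
from workcell import bot
print(bot.finish_job())"
```

```text
the job is handed in; nothing more can be done
None
```

I sorted all five pieces one at a time: both cream coins into the drawer, then both black coins into the tray, then the striker into the dish. I handed the job in at about 32.5 s of the 96 s allowed.

- **Pieces:** the last top picture shows each container holding only its own pieces. They lie flat and apart, clear of the walls.
- **Tumblers:** comparing the start and end top pictures shows both tumblers where they stood.
- **Arm:** the gripper was empty, raised and clear of everything at hand-in. Wrist force readings at the end of each move stayed under about 2 N. I did not record forces during the moves.

No check failed. Two small disagreements showed up on the way:
- **Grip width:** it read about 29 mm on the 31 mm coins and about 39 mm on the 41 mm striker.
- **Coin positions:** the cameras differed by up to about 3 mm on some pieces.

The job reported no verdict, so the final result is not confirmed beyond these checks.

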